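Draw out the catch tray

ROBOT

A 7-joint arm with a two-finger parallel gripper is mounted at the origin on the work surface. World frame = base frame: x ahead of the robot, y to its left, z up, the work surface at z = 0. Lengths are in m, angles in degrees, forces in N, time in s.
With the tool pointing down it reaches from about 0.425 to 0.875 m from the base axis. Payload 4.7 kg.
Tool frame: the origin (TCP) lies midway between the tips of the shut fingers; the grasp point (between the pads) lies 19 mm behind it; y points along the fingers, z is the direction in which the jaws open and shut, and the axes are right-handed (so a half turn about y gives the same grasp; the last joint's range is limited). The gripper opens to 87 mm and grips with 3 to 60 N. Pads are 19 mm wide; open, the fingers measure 117 mm over their backs; the gripper's body (75 mm by 190 mm) begins 51 mm behind the grasp point.
Start: joints at [-69.723, 18.392, -4.016, 83.108, 1.295, 78.541, -3.26], TCP at [0.217, 0.613, 0.223] pointing down, gripper open.
Joint ranges: [-163.93, 163.93], [-17.29, 119.83], [-79.2, 71.16], [3.27, 140.29], [-89.18, 269.18], [5.43, 117.66], [-154.24, 154.24]. Speed limits (degrees/s): [147.25, 147.25, 180, 180, 180, 180, 180].

INTERFACE

Orientations are given as [roll, pitch, yaw] about the fixed x, y, z axes, in that order (R = Rz(yaw) Ry(pitch) Rx(roll)).
In Python, from rig import monitor, optics, ticket gives the robot as it stands.
- The arm moves only by the tool send_rows, never from a script. Its argument "targets" is a list of rows, each an object of numbers: "dx", "dy", "dz": the shift along the world's x, y, z in cm; "wx", "wy", "wz": the turn, a rotation vector about the world's x, y, z in degrees. In form: [{"dx": .., "dy": .., "dz": .., "wx": .., "wy": .., "wz": ..}, ...]. A call has 1 to 8 rows; each row is the pose to reach, as a shift and turn from the pose commanded when the call began; what a row does not reach only later rows make up. A row lasts 1/10 s, in which the tool goes at most 50 mm and 8.59 degrees, less where a joint would pass 70% of its speed; a pose out of reach is approached as far as the arm can. A call with a gripper value outside its range is refused whole. "fingers" is the closure, from -1 (fully open) to 1 (shut), set as the call begins (left out, the last holds). The fingers move at their own pace and stop on an object; "grip_force" is the grip in N (left out, the last holds). Time passes only in rows, so rows that repeat a pose let the fingers close. It gives the time, the measured TCP pose, the force and the opening at its end, in the units of the state.
- monitor.observe(): the state, without advancing time (a new reading comes with each control period).
- optics.get_image(name): name is "scene" or "top"; returns (picture, depth): 384x512x3 uint8, blue, green, red; 384x512 float32, m along the optical axis (not along the pixel's ray), 0 where there is no reading.
- optics.get_calibration(name): a dict with "intrinsics" (3x3 intrinsics, pixels), "view" (4x4, takes a point from world to camera coordinates). Camera axes: x right, y up, looking along -z (the intrinsics and any distortion apply to the point x, -y, -z); pixel columns grow to the right and rows downward; lengths in m; the calibration is good to about 2 mm. A picture is of the moment at which its call begins. get_calibration takes no time and is no camera call.
- ticket.sign_off(): hands the job in, once; it reports no verdict.
The state is a dict: "clock": time; "joint_pos": joint angles; "qvel": joint speeds; "effort": joint torques, N m; "eef_pos": TCP position; "orientation": TCP orientation; "contact_force": force on the tool from outside, world axes, zero at the start; "torque": the same for the moment, N m; "width": finger opening in m.
Only numpy, scipy, OpenCV 4.12 (cv2) and the standard library are available. Lean on these libraries where they do the work, as an engineer would, in place of code of your own. Each camera call takes 0.05 s, during which the arm holds its last target. There are 200 camera calls.

TASK

Get the jeweller's bench ready for filing. First push the stone tray, which was left standing open, fully home into its housing so that no filings fall on the stones; then hook a fingertip behind the upright front lip of the empty catch tray and draw it out towards you to its stop. Do not pinch the catch tray's lip or press on its outer face, and leave the jar, steel block, ring mandrel and hammer where they stand.

Things in the scene. Friction and masses are not known exactly. Their poses are not given: they have to be found in the camera images.
- catch_housing: Low wooden housing of the catch tray, fixed on a 10 mm plank: 160 mm wide, 200 mm deep, 58 mm high (flat roof 68 mm above the table). Origin: middle of its front face at its underside, 10 mm above the table; x points into the housing (away from the robot), y along its front, z up. Stands left or right of the stone housing; yaw up to 0.35 rad
- catch_tray (a joint): How far the catch tray is drawn out along its housing's -x, 0 to 0.10 m: 0 fully in, 0.10 its stop; starts 0 to 0.025. Slides stiffly (2 N of friction plus 6 N per m/s), stays where left, cannot be lifted. A dark facing 6 mm thick, top 49 mm above the table, covers the lip's outer (robot-side) face, whose front is 14 mm from the lip's inner face; the facing is not to be pressed
- catch_lip (a point): Top middle of the inner (housing-side) face of the catch tray's front lip, 55 mm above the table; axes as the housing's. The tray: an empty trough 130 mm wide inside, 140 outside, floor 19 mm and side walls 49 mm above the table. The lip: upright board 8 mm thick across the front; fully in, its inner face is 55 mm in front of the housing, an open gap for a fingertip from above
- stones_housing: The same kind of wooden housing for the stone tray: 128 mm wide, 200 mm deep, 58 mm high, fixed on the same plank, its centre about 180 mm beside the catch tray's. Origin and axes as for the catch housing
- stones_tray (a joint): How far the stone tray stands out of its housing along the housing's -x, 0 fully home, 0.10 at most; it starts 0.045 to 0.09. Same stiff slide as the catch tray
- stones_front (a point): Centre of the stone tray's outer front face, 33 mm above the table. The tray is a light wood slab 108 mm wide and 36 mm thick (top 51 mm above the table) with rows of small stones set on a dark pad; no lip. Fully home, this face stands 10 mm in front of the housing's front face. Axes as the housing's
- jar: Bystander: small glass jar with a steel cap, 48 mm across, 65 mm high, loose near the middle of the catch housing's roof, its centre 85 to 120 mm behind the front face. Origin: centre of its underside
- bench_block: Bystander: square steel block 60 x 60 x 20 mm, loose near the middle of the stone housing's roof, its centre 85 to 120 mm behind the front face. Origin: centre of its underside
- ring_mandrel: Bystander: tapered aluminium post 120 mm high on a round foot 60 mm across, loose on the table about 245 mm to the left of the plank's middle line. Origin: centre of its underside
- hammer: Bystander: hammer 200 mm long lying on the table about 268 mm to the right of the plank's middle line. Origin: centre of its underside

How it is judged (in metres and radians):
On the way, in this order (a step that is already met when the one before it is completed fails the run):
1. the stone tray is pushed home (within 4 mm) while the catch tray is still in (value of joint stones_tray below 0.004 m and value of joint catch_tray below 0.05 m), for 0.2 s.
2. the catch tray is drawn out to its stop (within 6 mm) (value of joint catch_tray above 0.094 m), for 0.2 s.
At the end, for the whole second after the job is handed in: The stone tray is home within 4 mm, the catch tray rests drawn out to within 6 mm of its stop at 100 mm, and the four bystanders are within 15 mm of where they stood (value of joint stones_tray below 0.004 m and value of joint catch_tray above 0.094 m and velocity of joint catch_tray between -0.01 and 0.01 m/s and distance of each of jar, bench_block, ring_mandrel, hammer from where it was at the start of the episode below 0.015 m); the robot touches nothing.
It fails at once if the catch tray's lip is pinched or its outer face pressed (more than 3 N) (contact force between the fingers and catch_tray_c5 above 3 N).
It fails at once if the jar, block, mandrel or hammer is moved more than 20 mm, or lifted (distance of any of jar, bench_block, ring_mandrel, hammer from where it was at the start of the episode above 0.02 m).
It also fails if it takes over 43 s, if anything falls off the work surface, if the arm or the gripper's body presses on something with over 40 N, if the wrist force passes 120 N, or if a joint passes its speed limit or range.

## Working session

There is one attempt and no reset: what is moved stays moved. The work goes in short steps, Python scripts to look and compute and a tool call to move; the robot and the scene stay as the last step left them, time stands still between calls to the robot, and variables do not carry over. Pictures are saved under pics/ and viewed, about 8 in all and at most 12, crops included, and the job is handed in when it is done.

Besides the shell and the picture viewer there is one more tool, called after "Emit:" by a JSON object that holds its "name" and its "arguments". send_rows: Moves the arm, as the interface text tells. Its arguments: {"type":"object","properties":{"targets":{"type":"array","items":{"type":"object","properties":{"dx":{"type":"number"},"dy":{"type":"number"},"dz":{"type":"number"},"wx":{"type":"number"},"wy":{"type":"number"},"wz":{"type":"number"}}}},"fingers":{"type":"number"},"grip_force":{"type":"number"}},"required":["targets"]}

```bash
ls; mkdir -p pics
cat > h.py <<'E'
import numpy as np, cv2
from rig import monitor, optics, ticket
def cap(name):
    im,d=optics.get_image(name); c=optics.get_calibration(name); return im,d,c
def world(d,c):
    K=np.array(c["intrinsics"]); V=np.array(c["view"]); h,w=d.shape
    u,v=np.meshgrid(np.arange(w),np.arange(h))
    p=np.stack([(u-K[0,2])/K[0,0]*d,-(v-K[1,2])/K[1,1]*d,-d,np.ones_like(d)],-1)
    return (p@np.linalg.inv(V).T)[...,:3]
def proj(p,c):
    K=np.array(c["intrinsics"]);q=(np.array(c["view"])@np.append(p,1))[:3]
    return K[0,0]*q[0]/-q[2]+K[0,2], K[1,1]*q[1]/q[2]+K[1,2]
E
python3 - <<'E'
from h import *
print(monitor.observe())
for n in("top","scene"):
    im,d,c=cap(n); print(n,c); np.savez(f"{n}0.npz",im=im,d=d)
    cv2.imwrite(f"pics/{n}0.png",im)
E
```

```text
pics
{'clock': 0.0, 'joint_pos': array([-69.72239812,  18.44109156,  -4.01786547,  83.17577323,
         1.294048  ,  78.53905229,  -3.26204129]), 'qvel': array([ 0.03628707,  0.06590025, -0.09784166,  0.00253913,  0.06990964,
       -0.00432061, -0.01784   ]), 'effort': array([ 4.68200471e-05, -4.91305089e+01, -4.04218035e-01, -3.12515795e+01,
       -6.38970640e-02,  4.40039474e-02,  1.76147032e-04]), 'eef_pos': array([0.21648472, 0.61230413, 0.22143115]), 'orientation': array([-9.01107172e+01, -4.01608125e-03, -1.94678455e+01]), 'contact_force': array([ 0.40812759, -0.36945516,  0.2485327 ]), 'torque': array([0.01532049, 0.04956391, 0.03438634]), 'width': 0.08685728024574475}
top {'intrinsics': array([[391.64368604,   0.        , 260.23285124],
       [  0.        , 391.64368604, 189.85164477],
       [  0.        ,   0.        ,   1.        ]]), 'view': array([[-0.01608595, -0.99985944, -0.00472575,  0.04262261],
       [ 0.98814549, -0.01661884,  0.15261814, -0.62014538],
       [-0.15267523, -0.00221472,  0.98827393, -0.80890276],
       [ 0.        ,  0.        ,  0.        ,  1.        ]])}
scene {'intrinsics': array([[358.89283249,   0.        , 256.34178896],
       [  0.        , 358.89283249, 187.82107195],
       [  0.        ,   0.        ,   1.        ]]), 'view': array([[-0.91424508,  0.40510824,  0.00657599,  0.58668276],
       [-0.2687095 , -0.61840912,  0.73848857,  0.12455903],
       [ 0.30323446,  0.67339251,  0.67423393, -1.12108491],
       [ 0.        ,  0.        ,  0.        ,  1.        ]])}
```

View pics/top0.png

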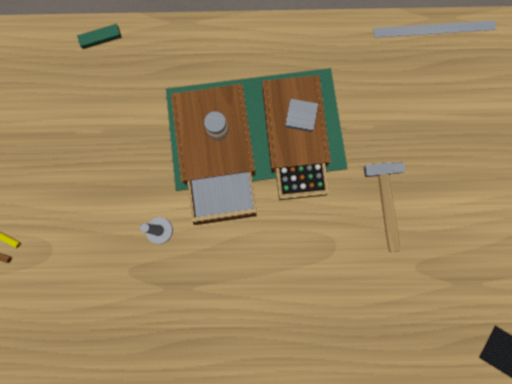

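View pics/scene0.png

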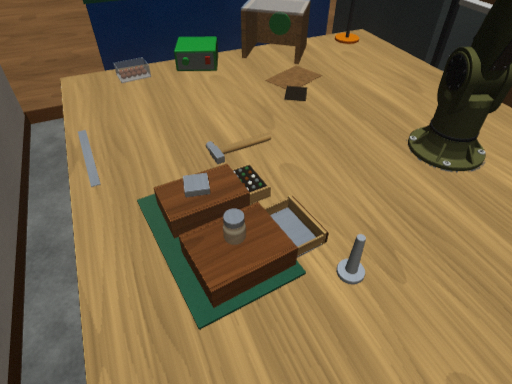

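The top view shows the catch housing at about (213,133) with its lip at (224,216). The stone housing is at (297,122) with its tray front at (302,196). The mandrel is at (157,230), the hammer at (388,205), the jar at (215,122) and the block at (302,115). Next I measure these with depth.

```bash
cat > m.py <<'E'
from h import *
def run(im,d,c):
    P=world(d,c); z=P[...,2]
    hsv=cv2.cvtColor(im,cv2.COLOR_BGR2HSV)
    print("table z",np.median(z[300:340,100:300]), "colours",[hsv[r,cc].tolist() for r,cc in((150,190),(150,280),(205,224),(215,224),(196,302),(300,200))])
    res={}
    for n,(u,v) in dict(catch=(190,150),stones=(280,150)).items():
        m=((abs(z-0.068)<0.006)&(d>0)).astype(np.uint8); m=cv2.morphologyEx(m,cv2.MORPH_OPEN,np.ones((3,3)))
        _,l=cv2.connectedComponents(m,connectivity=4); q=P[l==l[v,u]]
        r=cv2.minAreaRect((q[:,:2]*1000).astype(np.float32)); b=cv2.boxPoints(r)/1000
        print(n,len(q),"rect",r,"medz",np.median(q[:,2]))
        b=b[np.argsort(b[:,0])]; f=b[:2]; f=f[np.argsort(f[:,1])]; print(" front corners (R,L)",f.round(4).tolist()," back",b[2:].round(4).tolist())
        mid=f.mean(0); x=b[2:].mean(0)-mid; x/=np.linalg.norm(x); y=np.array([-x[1],x[0]])
        print(" mid",mid.round(4),"yaw",np.degrees(np.arctan2(x[1],x[0])))
        L=np.stack([(P[...,:2]-mid)@x,(P[...,:2]-mid)@y],-1)
        for yy in(-.03,0,.03):
            k=(abs(L[...,1]-yy)<0.004)&(L[...,0]>-.2)&(L[...,0]<.02)&(d>0)
            o=np.argsort(L[k][:,0]); print(" prof y",yy,[(round(a*1000),round(h*1000)) for a,h in zip(L[k][o,0][::2],z[k][o][::2])])
    return P
if __name__=="__main__":
    D=np.load("top0.npz"); P=run(D["im"],D["d"],optics.get_calibration("top"))
    z=P[...,2]
    for n,(u0,u1,v0,v1) in dict(mandrel=(135,180,210,250),hammer=(360,410,155,260),jar=(200,232,108,140)).items():
        s=P[v0:v1,u0:u1].reshape(-1,3); t=s[s[:,2]>(0.09 if n=="jar" else .008)]; print(n,t.min(0).round(3),t.max(0).round(3))
E
python3 m.py
```

```text
table z 6.679936685682897e-05 colours [[13, 159, 125], [14, 164, 123], [108, 17, 149], [19, 109, 175], [19, 111, 126], [19, 104, 174]]
catch 5920 rect ((750.2672119140625, 135.50897216796875), (201.25306701660156, 160.24607849121094), 7.5995774269104) medz 0.06848647836171856
 front corners (R,L) [[0.6610999703407288, 0.04280000180006027], [0.6399000287055969, 0.20160000026226044]]  back [[0.8393999934196472, 0.2282000035047531], [0.8605999946594238, 0.06939999759197235]]
 mid [0.6505 0.1222] yaw 7.5995746
 prof y -0.03 [(-200, -1), (-198, 0), (-198, 1), (-196, 2), (-196, 0), (-194, 0), (-192, -1), (-191, 0), (-189, 3), (-189, 3), (-187, 1), (-186, 1), (-185, 3), (-184, 4), (-183, 2), (-182, 1), (-181, 0), (-180, 3), (-178, -3), (-176, -2), (-175, 1), (-174, -2), (-172, 1), (-171, 1), (-170, -1), (-169, -1), (-167, 0), (-167, -2), (-165, 1), (-164, 2), (-163, 0), (-162, -1), (-160, -2), (-158, 1), (-156, 0), (-155, 1), (-154, 1), (-153, 1), (-152, 0), (-151, -2), (-149, 1), (-149, 0), (-147, -1), (-146, 0), (-144, -1), (-142, -1), (-142, 1), (-140, 1), (-139, 0), (-137, -2), (-137, -
[... 11136 characters left out ...]
 (-44, 55), (-42, 55), (-42, 53), (-40, 53), (-39, 50), (-37, 52), (-35, 54), (-34, 51), (-33, 54), (-33, 55), (-31, 54), (-30, 53), (-29, 54), (-28, 53), (-27, 54), (-26, 55), (-24, 53), (-24, 55), (-22, 54), (-22, 53), (-19, 50), (-19, 49), (-17, 53), (-15, 57), (-15, 54), (-13, 54), (-13, 55), (-11, 54), (-10, 52), (-9, 55), (-8, 51), (-6, 54), (-6, 51), (-4, 55), (-3, 51), (-2, 54), (0, 67), (1, 64), (1, 65), (1, 53), (2, 69), (2, 68), (4, 68), (5, 65), (7, 67), (8, 69), (9, 69), (11, 67), (11, 67), (13, 69), (15, 67), (16, 66), (17, 69), (18, 65)]
mandrel [0.49  0.031 0.008] [0.568 0.29  0.894]
hammer [ 0.484 -0.295  0.008] [0.685 0.031 0.894]
jar [0.49  0.031 0.09 ] [0.772 0.144 0.894]
```

Depth agrees with the given sizes. The catch housing measures 160x201 mm with its roof at 68 mm, front middle at (0.651, 0.122), yaw 7.6°, and the tray about 24 mm out. The stone housing measures 128x201 mm, front middle at (0.671, -0.057), yaw about 5°, and the tray about 55 mm out. The two yaws should match if they share the plank, but both are good enough to act on. I'll travel high with the fingers shut to a point in front of the stone tray.

Emit:
{"name": "send_rows", "arguments": {"targets": [{"dx":1.46,"dy":-2.83,"wz":1},{"dx":2.92,"dy":-5.66,"wz":2},{"dx":4.38,"dy":-8.5,"wz":3},{"dx":5.84,"dy":-11.3,"wz":4},{"dx":7.3,"dy":-14.1,"wz":5},{"dx":8.8,"dy":-17.0,"wz":6},{"dx":10.2,"dy":-19.8,"wz":7},{"dx":11.7,"dy":-22.6,"wz":8}], "fingers": 1, "grip_force": 10}}

```text
validation failed for argument at $.ta...
```

Emit:
{"name": "send_rows", "arguments": {"targets": [{"dx":1.46,"dy":-2.83,"wz":1},{"dx":2.92,"dy":-5.66,"wz":2},{"dx":4.38,"dy":-8.5,"wz":3},{"dx":5.84,"dy":-11.3,"wz":4},{"dx":7.3,"dy":-14.1,"wz":5},{"dx":8.8,"dy":-17.0,"wz":6},{"dx":10.2,"dy":-19.8,"wz":7},{"dx":11.7,"dy":-22.6,"wz":8}]}}

```text
validation failed for argument at $.ta...
```

Emit:
{"name": "send_rows", "arguments": {"targets": [{"dx":1.46,"dy":-2.83,"wz":1},{"dx":2.92,"dy":-5.66,"wz":2},{"dx":4.38,"dy":-8.5,"wz":3},{"dx":5.84,"dy":-11.3,"wz":4},{"dx":7.3,"dy":-14.1,"wz":5},{"dx":8.8,"dy":-17.0,"wz":6},{"dx":10.2,"dy":-19.8,"wz":7},{"dx":11.7,"dy":-22.6,"wz":8}]}}

```text
validation failed for argument at $.ta...
```

All six keys are probably required, so I'll send one full call first.

Emit:
{"name": "send_rows", "arguments": {"targets": [{"dx":1.46,"dy":-2.83,"dz":0,"wx":0,"wy":0,"wz":1},{"dx":2.92,"dy":-5.66,"dz":0,"wx":0,"wy":0,"wz":2},{"dx":4.38,"dy":-8.5,"dz":0,"wx":0,"wy":0,"wz":3},{"dx":5.84,"dy":-11.3,"dz":0,"wx":0,"wy":0,"wz":4},{"dx":7.3,"dy":-14.1,"dz":0,"wx":0,"wy":0,"wz":5},{"dx":8.8,"dy":-17.0,"dz":0,"wx":0,"wy":0,"wz":6},{"dx":10.2,"dy":-19.8,"dz":0,"wx":0,"wy":0,"wz":7},{"dx":11.7,"dy":-22.6,"dz":0,"wx":0,"wy":0,"wz":8}], "fingers": 1, "grip_force": 10}}

```text
clock: 0.9
eef_pos: [0.3339, 0.3854, 0.2222]
orientation: [-90.0, 0.0, -11.4]
contact_force: [0.5, -0.0, 0.2]
width: 0.031
```

Emit:
{"name": "send_rows", "arguments": {"targets": [{"dx":1.46,"dy":-2.83,"dz":0,"wx":0,"wy":0,"wz":1},{"dx":2.92,"dy":-5.66,"dz":0,"wx":0,"wy":0,"wz":2},{"dx":4.38,"dy":-8.5,"dz":0,"wx":0,"wy":0,"wz":3},{"dx":5.84,"dy":-11.3,"dz":0,"wx":0,"wy":0,"wz":4},{"dx":7.3,"dy":-14.1,"dz":0,"wx":0,"wy":0,"wz":5},{"dx":8.8,"dy":-17.0,"dz":0,"wx":0,"wy":0,"wz":6},{"dx":10.2,"dy":-19.8,"dz":0,"wx":0,"wy":0,"wz":7},{"dx":11.7,"dy":-22.6,"dz":0,"wx":0,"wy":0,"wz":8}]}}

```text
clock: 1.7
eef_pos: [0.4508, 0.1595, 0.2223]
orientation: [-90.0, 0.0, -3.4]
contact_force: [0.2, 0.4, 0.4]
width: 0.0005
```

Emit:
{"name": "send_rows", "arguments": {"targets": [{"dx":1.46,"dy":-2.83,"dz":0,"wx":0,"wy":0,"wz":1},{"dx":2.92,"dy":-5.66,"dz":0,"wx":0,"wy":0,"wz":2},{"dx":4.38,"dy":-8.5,"dz":0,"wx":0,"wy":0,"wz":3},{"dx":5.84,"dy":-11.3,"dz":0,"wx":0,"wy":0,"wz":4},{"dx":7.3,"dy":-14.1,"dz":0,"wx":0,"wy":0,"wz":5},{"dx":8.8,"dy":-17.0,"dz":0,"wx":0,"wy":0,"wz":6},{"dx":10.2,"dy":-19.8,"dz":0,"wx":0,"wy":0,"wz":7},{"dx":11.7,"dy":-22.6,"dz":0,"wx":0,"wy":0,"wz":8}]}}

```text
clock: 2.5
eef_pos: [0.5678, -0.0663, 0.2222]
orientation: [-90.0, 0.0, 4.6]
contact_force: [0.6, 0.6, 0.1]
width: 0.0003
```

Emit:
{"name": "send_rows", "arguments": {"targets": [{"dx":0,"dy":0,"dz":-3,"wx":0,"wy":0,"wz":0},{"dx":0,"dy":0,"dz":-6,"wx":0,"wy":0,"wz":0},{"dx":0,"dy":0,"dz":-9,"wx":0,"wy":0,"wz":0},{"dx":0,"dy":0,"dz":-12,"wx":0,"wy":0,"wz":0},{"dx":0,"dy":0,"dz":-15,"wx":0,"wy":0,"wz":0},{"dx":0,"dy":0,"dz":-17.5,"wx":0,"wy":0,"wz":0},{"dx":0,"dy":0,"dz":-19.2,"wx":0,"wy":0,"wz":0},{"dx":0,"dy":0,"dz":-19.2,"wx":0,"wy":0,"wz":0}]}}

```text
clock: 3.3
eef_pos: [0.565, -0.0649, 0.0276]
orientation: [-90.0, 0.3, 4.5]
contact_force: [0.1, -0.2, -0.1]
width: 0.0003
```

Emit:
{"name": "send_rows", "arguments": {"targets": [{"dx":1,"dy":0.09,"dz":0,"wx":0,"wy":0,"wz":0},{"dx":2,"dy":0.17,"dz":0,"wx":0,"wy":0,"wz":0},{"dx":3,"dy":0.26,"dz":0,"wx":0,"wy":0,"wz":0},{"dx":4,"dy":0.35,"dz":0,"wx":0,"wy":0,"wz":0},{"dx":5,"dy":0.43,"dz":0,"wx":0,"wy":0,"wz":0},{"dx":6,"dy":0.52,"dz":0,"wx":0,"wy":0,"wz":0},{"dx":7,"dy":0.6,"dz":0,"wx":0,"wy":0,"wz":0},{"dx":7.8,"dy":0.67,"dz":0,"wx":0,"wy":0,"wz":0}]}}

```text
clock: 4.1
eef_pos: [0.6466, -0.0584, 0.0305]
orientation: [-90.0, -0.0, 4.5]
contact_force: [-1.9, -0.1, 1.4]
width: 0.0006
```

Emit:
{"name": "send_rows", "arguments": {"targets": [{"dx":0.2,"dy":0.02,"dz":0,"wx":0,"wy":0,"wz":0},{"dx":0.4,"dy":0.03,"dz":0,"wx":0,"wy":0,"wz":0},{"dx":0.6,"dy":0.05,"dz":0,"wx":0,"wy":0,"wz":0},{"dx":0.6,"dy":0.05,"dz":0,"wx":0,"wy":0,"wz":0}]}}

```text
clock: 4.5
eef_pos: [0.6489, -0.0581, 0.0304]
orientation: [-89.9, 0.3, 4.5]
contact_force: [-8.6, 0.2, 5.9]
width: 0.0004
```

The force is rising at 0.649, which suggests the tray is at its stop. I'll press slightly more to confirm.

Emit:
{"name": "send_rows", "arguments": {"targets": [{"dx":0.2,"dy":0.02,"dz":0,"wx":0,"wy":0,"wz":0},{"dx":0.4,"dy":0.03,"dz":0,"wx":0,"wy":0,"wz":0},{"dx":0.4,"dy":0.03,"dz":0,"wx":0,"wy":0,"wz":0}]}}

```text
clock: 4.8
eef_pos: [0.6489, -0.0581, 0.0302]
orientation: [-89.8, 0.8, 4.5]
contact_force: [-18.7, 0.7, 14.4]
width: 0.0005
```

Solid stop: more force and no more travel. I'll back off, rise, and check with a picture.

Emit:
{"name": "send_rows", "arguments": {"targets": [{"dx":-1.5,"dy":-0.1,"dz":0,"wx":0,"wy":0,"wz":0},{"dx":-4,"dy":-0.35,"dz":0,"wx":0,"wy":0,"wz":0},{"dx":-4,"dy":-0.35,"dz":3,"wx":0,"wy":0,"wz":0},{"dx":-4,"dy":-0.35,"dz":6,"wx":0,"wy":0,"wz":0},{"dx":-4,"dy":-0.35,"dz":9,"wx":0,"wy":0,"wz":0},{"dx":-6,"dy":-0.35,"dz":12,"wx":0,"wy":0,"wz":0},{"dx":-10,"dy":-0.35,"dz":14,"wx":0,"wy":0,"wz":0},{"dx":-14,"dy":-0.35,"dz":14,"wx":0,"wy":0,"wz":0}]}}

```text
clock: 5.6
eef_pos: [0.5174, -0.0617, 0.1737]
orientation: [-90.0, -0.4, 4.5]
contact_force: [0.1, 0.4, 0.4]
width: 0.0004
```

Run:
```python
from h import *
im,d,c=cap("top"); cv2.imwrite("pics/top1.png",im); P=world(d,c); z=P[...,2]
for n,mid,yaw,sel in(("catch",[.6505,.1222],7.6,(.053,.059)),("stones",[.6714,-.057],4.96,(.045,.056))):
    a=np.radians(yaw);x=np.array([np.cos(a),np.sin(a)]);y=np.array([-x[1],x[0]])
    lx=(P[...,:2]-mid)@x; ly=(P[...,:2]-mid)@y
    k=(d>0)&(abs(ly)<.04)&(z>sel[0])&(z<sel[1])&(lx>-.2)&(lx<-.002)
    print(n,k.sum(),np.percentile(lx[k],[1,5,50,95,99]).round(4) if k.sum() else None)
s=P[205:250,130:180][d[205:250,130:180]>0]
print("mandrel hi",s[s[:,2]>.06].mean(0),"max",s.max(0),"foot",s[(s[:,2]>.006)].min(0))
print(monitor.observe()["eef_pos"])
```

```text
catch 130 [-0.0872 -0.0867 -0.0835 -0.0798 -0.0795]
stones 141 [-0.0098 -0.0096 -0.0064 -0.0023 -0.0021]
mandrel hi [0.53844454 0.25782791 0.10171746] max [0.59805245 0.33317593 0.12298379] foot [0.50997274 0.23180947 0.00629024]
[ 0.50868866 -0.061986    0.17073761]
```

View pics/top1.png

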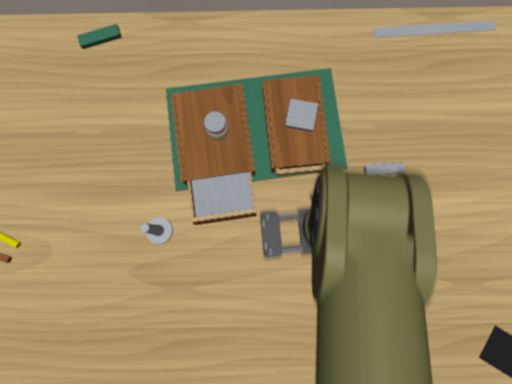

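The picture shows the stone tray home: its front edge is at about (300,168), measured 10 mm in front of the housing. The catch tray is unmoved, with its lip at (224,216). The jar at (215,122), block at (302,115) and mandrel at (157,230) stand as before. Next I move over the catch gap.

Emit:
{"name": "send_rows", "arguments": {"targets": [{"dx":1.5,"dy":2.8,"dz":1,"wx":0,"wy":0,"wz":0.5},{"dx":3,"dy":5.6,"dz":1.5,"wx":0,"wy":0,"wz":1},{"dx":4.6,"dy":8.4,"dz":1.5,"wx":0,"wy":0,"wz":1.5},{"dx":6.2,"dy":11.2,"dz":1.5,"wx":0,"wy":0,"wz":2},{"dx":7.8,"dy":14,"dz":1.5,"wx":0,"wy":0,"wz":2.5},{"dx":9.3,"dy":16.8,"dz":1,"wx":0,"wy":0,"wz":3},{"dx":9.3,"dy":16.8,"dz":0,"wx":0,"wy":0,"wz":3},{"dx":9.3,"dy":16.8,"dz":0,"wx":0,"wy":0,"wz":3}]}}

```text
clock: 6.45
eef_pos: [0.6079, 0.1073, 0.1686]
orientation: [-90.0, 0.1, 7.6]
contact_force: [-0.5, -0.8, -0.3]
width: 0.0004
```

Emit:
{"name": "send_rows", "arguments": {"targets": [{"dx":0,"dy":0,"dz":-3,"wx":0,"wy":0,"wz":0},{"dx":0,"dy":0,"dz":-6,"wx":0,"wy":0,"wz":0},{"dx":0,"dy":0,"dz":-9,"wx":0,"wy":0,"wz":0},{"dx":0,"dy":0,"dz":-11.5,"wx":0,"wy":0,"wz":0},{"dx":0,"dy":0,"dz":-13.2,"wx":0,"wy":0,"wz":0},{"dx":0,"dy":0,"dz":-13.6,"wx":0,"wy":0,"wz":0},{"dx":0,"dy":0,"dz":-13.6,"wx":0,"wy":0,"wz":0}]}}

```text
clock: 7.15
eef_pos: [0.6085, 0.1055, 0.0347]
orientation: [-90.0, 0.0, 7.4]
contact_force: [0.4, -0.0, 0.2]
width: 0.0003
```

Emit:
{"name": "send_rows", "arguments": {"targets": [{"dx":-1,"dy":-0.13,"dz":0,"wx":0,"wy":0,"wz":0},{"dx":-2,"dy":-0.27,"dz":0,"wx":0,"wy":0,"wz":0},{"dx":-3,"dy":-0.4,"dz":0,"wx":0,"wy":0,"wz":0},{"dx":-4,"dy":-0.53,"dz":0,"wx":0,"wy":0,"wz":0},{"dx":-5,"dy":-0.67,"dz":0,"wx":0,"wy":0,"wz":0},{"dx":-6,"dy":-0.8,"dz":0,"wx":0,"wy":0,"wz":0},{"dx":-7,"dy":-0.93,"dz":0,"wx":0,"wy":0,"wz":0},{"dx":-8,"dy":-1.07,"dz":0,"wx":0,"wy":0,"wz":0}]}}

```text
clock: 7.95
eef_pos: [0.5281, 0.0963, 0.0349]
orientation: [-90.0, -0.0, 7.5]
contact_force: [2.6, -0.0, 2.5]
width: -0.0001
```

Emit:
{"name": "send_rows", "arguments": {"targets": [{"dx":-0.5,"dy":-0.07,"dz":0,"wx":0,"wy":0,"wz":0},{"dx":-1,"dy":-0.13,"dz":0,"wx":0,"wy":0,"wz":0},{"dx":-1.4,"dy":-0.19,"dz":0,"wx":0,"wy":0,"wz":0},{"dx":-1.8,"dy":-0.24,"dz":0,"wx":0,"wy":0,"wz":0},{"dx":-2,"dy":-0.27,"dz":0,"wx":0,"wy":0,"wz":0},{"dx":-2,"dy":-0.27,"dz":0,"wx":0,"wy":0,"wz":0}]}}

```text
clock: 8.55
eef_pos: [0.5079, 0.0935, 0.0343]
orientation: [-90.0, 0.1, 7.5]
contact_force: [0.8, 0.0, -0.6]
width: 0.0003
```

Emit:
{"name": "send_rows", "arguments": {"targets": [{"dx":-0.2,"dy":-0.03,"dz":0,"wx":0,"wy":0,"wz":0},{"dx":-0.4,"dy":-0.05,"dz":0,"wx":0,"wy":0,"wz":0},{"dx":-0.6,"dy":-0.08,"dz":0,"wx":0,"wy":0,"wz":0},{"dx":-0.6,"dy":-0.08,"dz":0,"wx":0,"wy":0,"wz":0}]}}

```text
clock: 8.95
eef_pos: [0.5078, 0.0933, 0.0353]
orientation: [-90.0, -0.7, 7.5]
contact_force: [14.0, 2.6, -10.5]
width: 0.0004
```

The catch tray is at its stop: 14 N with no more travel. I'll ease off the lip, rise and move clear.

Emit:
{"name": "send_rows", "arguments": {"targets": [{"dx":1,"dy":0.13,"dz":0,"wx":0,"wy":0,"wz":0},{"dx":2.5,"dy":0.3,"dz":0,"wx":0,"wy":0,"wz":0},{"dx":2.5,"dy":0.3,"dz":3,"wx":0,"wy":0,"wz":0},{"dx":2.5,"dy":0.3,"dz":6.5,"wx":0,"wy":0,"wz":0},{"dx":2.5,"dy":0.3,"dz":10,"wx":0,"wy":0,"wz":0},{"dx":2.5,"dy":0.3,"dz":14,"wx":0,"wy":0,"wz":0},{"dx":1,"dy":-3,"dz":17,"wx":0,"wy":0,"wz":0},{"dx":-1,"dy":-7,"dz":18,"wx":0,"wy":0,"wz":0}]}}

```text
clock: 9.75
eef_pos: [0.4937, 0.0232, 0.2175]
orientation: [-90.0, -0.2, 7.7]
contact_force: [0.8, -1.2, 0.7]
width: 0.0007
```

Emit:
{"name": "send_rows", "arguments": {"targets": [{"dx":-0.5,"dy":-3,"dz":0,"wx":0,"wy":0,"wz":0},{"dx":-1,"dy":-6,"dz":0,"wx":0,"wy":0,"wz":0},{"dx":-1.5,"dy":-9,"dz":0,"wx":0,"wy":0,"wz":0},{"dx":-1.5,"dy":-9,"dz":0,"wx":0,"wy":0,"wz":0},{"dx":-1.5,"dy":-9,"dz":0,"wx":0,"wy":0,"wz":0}]}}

```text
clock: 10.25
eef_pos: [0.4769, -0.0678, 0.2142]
orientation: [-89.9, 0.1, 7.4]
contact_force: [-0.9, 0.5, -0.9]
width: 0.0004
```

Run:
```python
from h import *
im,d,c=cap("top"); cv2.imwrite("pics/top2.png",im); P=world(d,c); z=P[...,2]
for n,mid,yaw,sel in(("catch",[.6505,.1222],7.6,(.053,.059)),("stones",[.6714,-.057],4.96,(.045,.056))):
    a=np.radians(yaw);x=np.array([np.cos(a),np.sin(a)]);y=np.array([-x[1],x[0]])
    lx=(P[...,:2]-mid)@x; ly=(P[...,:2]-mid)@y
    k=(d>0)&(abs(ly)<.04)&(z>sel[0])&(z<sel[1])&(lx>-.2)&(lx<-.002)
    print(n,k.sum(),np.percentile(lx[k],[1,5,50,95,99]).round(4) if k.sum() else None)
D=np.load("top0.npz"); df=cv2.absdiff(im,D["im"]).max(-1)
for n,(u0,u1,v0,v1) in dict(mandrel=(138,176,212,246),jar=(200,232,108,140),block=(284,322,96,132),hammer=(360,410,158,255)).items(): print(n,(df[v0:v1,u0:u1]>40).sum())
s,_,_=cap("scene"); cv2.imwrite("pics/scene2.png",s)
o=monitor.observe(); print(o["clock"],o["eef_pos"],o["contact_force"])
```

```text
catch 130 [-0.1623 -0.1619 -0.1583 -0.1548 -0.1545]
stones 140 [-0.0097 -0.0095 -0.0067 -0.0027 -0.0022]
mandrel 0
jar 0
block 0
hammer 2075
10.35 [ 0.47737895 -0.06624379  0.21419045] [ 8.75025611e-01 -6.26741226e-04  1.25388546e-01]
```

View pics/top2.png

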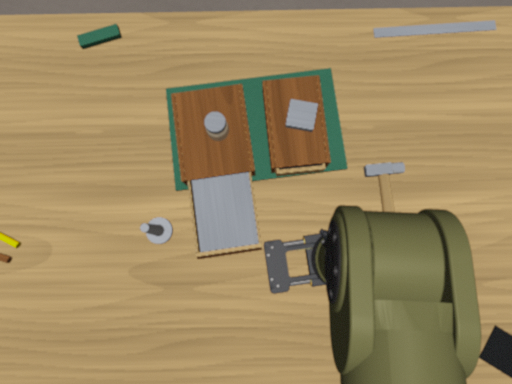

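View pics/scene2.png

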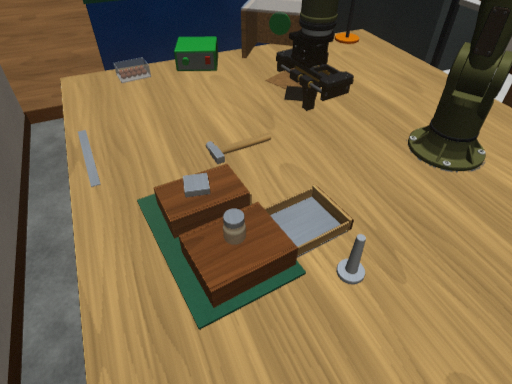

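The pictures show the catch tray fully out (lip at about (228,250) in top) and the stone tray home (front at (300,168)). The jar, block and mandrel pixels are unchanged. The arm partly hides the hammer in the top view, but the scene view shows it where it was, with its head at (215,152). Nothing is touching the robot, so I'm handing in.

```bash
python3 -c "
from rig import ticket; print(ticket.sign_off())"
```

```text
the job is handed in; nothing more can be done
None
```

The job is done and handed in at about 10.4 s of the 43 s allowed; the sign-off gave no verdict.

- **Stone tray:** I pushed it home with the shut fingertips until it met a solid stop (about 19 N, no more travel). Afterwards its front measured 10 mm ahead of the housing, which is the fully home position.
- **Catch tray:** I hooked the shut fingertips behind the lip from inside the gap and drew it to its stop (14 N, no more travel). The lip's inner face then measured about 155 mm in front of the housing, so the tray is about 100 mm out. The fingers only went in behind the lip, so they never pinched it or pressed its outer face.
- **Bystanders:** The jar, block and mandrel showed no pixel change between the first and last top views. The arm hid most of the hammer's handle in that view, so the numeric check failed there. In the scene view the hammer looked unmoved, judged by eye only.
- **Robot at hand-in:** It stood clear, about 0.21 m up, with no contact force beyond sensor noise.
- **Disagreement:** The two housings' yaws measured 7.6° and 5.0° although they share a plank. I used each one's own value.

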